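# Cap the checker well and hold its key lock turned

### The job

Put the white cap rim down into the round checker well of the backgammon case so that its flange lies flat on the case, and let go of it. Then take the key from its stand, push it fully home in the lock (its pins are sticky, so wiggle it if it stalls), turn it a quarter turn clockwise seen from above so that the tongue swings over the cap, and finish while still holding the key turned, because the lock springs back. Move the tongue only with the key, and leave the bowl, the doubling cube, the spinner and the loose checker where they are.

Things in the scene. Friction and masses are not known exactly. Their poses are not given: they have to be found in the camera images.
- case: black hard plastic travel backgammon case lying flat, fixed to the shelf, 220 (x) x 260 (y) x 55 mm high; origin: centre of its underside. In its own frame, on its top: well at x -35, y +40 mm, lock at x -35, y -50 mm.
- well (a point): centre of the mouth of the round checker well, level with the case's top; z up. The well is 40 mm wide and open 10.5 mm deep, down to the white checkers lying in it.
- cap: loose white resin cap, about 50 g, round: below, a rim (solid spigot) 36.6 mm wide and 8 mm high; above it a flange 50 mm wide, 6 mm thick; on top a knob 22 mm wide, 18 mm high (32 mm in all). Origin: centre of the rim's underside, z up to the knob. Starts on the shelf rim down. Seated, the flange rests on the case's top: origin 8 mm below well.
- key_stand: fixed wooden block 60 x 50 x 30 mm high holding the key upright; origin: centre of its underside. Its slot, 18 mm along its x and 7 mm along its y, is 22 mm deep (floor 8 mm above the shelf).
- key: loose key, about 40 g, standing tip down in the stand, leaning a few degrees at most. Origin: the blade's tip; z up along the blade to the bow; x across the blade's width. Blade 16 mm (x) x 5 mm (y), 38 mm long, with a rounded nose; on it the bow, a flat grip 32 mm (x) x 10 mm (y) x 32 mm high (z 38 to 70 mm). Either way round (half turn about z) fits.
- bow (a point): centre of the key's bow, 54 mm above the key's tip along its z; axes as the key.
- lock_body: the lock on the case's top: fixed steel collar 51 mm wide, 7.5 mm high, origin on the case's top at the lock's axis. It carries the turning brass core (28 mm square, top 13 mm above the case) and its steel tongue, a bar 14 mm wide, 9 to 13 mm above the case's top, reaching 74 mm from the axis.
- keyway (a point): centre of the keyway's mouth on the core's top; turns with the core. x runs along the slot, z up. Slot 17.4 mm (x) x 6.4 mm (y), 26 mm deep, with a bevelled mouth (2.2 mm); fully home the key's tip is 26 mm below this point and the bow's underside 12 mm above it. Two sticky spring pins 9 and 16 mm down resist the blade with about 4 to 15 N each.
- lock (a joint): turn of the lock's core with the tongue: 0 at rest, grows clockwise seen from above, stop at 1.57 rad. A spring of 0.03 (rest) to 0.1 N m (turned) drives it back to 0. The key has about 0.1 rad of play in the slot, so the core lags it. The tongue points to the case's -x at 0 and to the well (case's +y) at 1.57, 3 mm over the seated flange.
- bowl: stainless steel bowl 110 mm wide, 45 mm high, to be left alone; origin: centre of its underside.
- cube: clear acrylic doubling cube, 30 mm, to be left alone; origin: centre of its underside.
- spinner: wooden spinner: disc 52 mm wide with an upright stem, 34 mm high, to be left alone; origin: centre of its underside.
- checker: white resin checker 36 mm wide, 9.5 mm thick, to be left alone; origin: centre of its underside.
Mind the look-alikes: they are no part of the job. There is more than one size of the key; the job needs the larger. Of the things that look like the cap, the largest one is meant.

How it is judged:
On the way, in this order (a step that is already met when the one before it is completed fails the run):
1. the cap sits rim down in the well, let go, with the lock still at rest (z of cap in the frame of well below -0.006 m and horizontal distance between cap and well below 0.004 m and angle between cap's own z axis and vertical below 0.08 rad and contact force between the fingers and cap below 0.2 N and value of joint lock below 0.25 rad), for 0.2 s.
2. the key is fully home in the lock, not yet turned (z of key in the frame of keyway below -0.0225 m and horizontal distance between key and keyway below 0.004 m and angle between key's own z axis and vertical below 0.15 rad and value of joint lock below 0.35 rad), for 0.1 s.
At the end, for the whole second after the job is handed in: The cap is in the well rim down (rim at least 6 mm deep, within 4 mm of centre, tilted under 0.08 rad) and not touched by the robot; the key is at least 22.5 mm deep in the keyway and upright within 0.15 rad; the lock stands at more than 1.3 rad; the fingers still hold the key with more than 2 N (z of cap in the frame of well below -0.006 m and horizontal distance between cap and well below 0.004 m and angle between cap's own z axis and vertical below 0.08 rad and z of key in the frame of keyway below -0.0225 m and horizontal distance between key and keyway below 0.004 m and angle between key's own z axis and vertical below 0.15 rad and value of joint lock above 1.3 rad and contact force between the fingers and key above 2 N and contact force between each of the arm, the fingers and cap below 0.2 N); the arm keeps its last pose, push and grip.
It fails at once if the steel bowl is moved more than 20 mm (distance of bowl from where it was at the start of the episode above 0.02 m).
It fails at once if the doubling cube is moved more than 20 mm (distance of cube from where it was at the start of the episode above 0.02 m).
It fails at once if the wooden spinner is moved more than 20 mm (distance of spinner from where it was at the start of the episode above 0.02 m).
It fails at once if the loose checker is moved more than 20 mm (distance of checker from where it was at the start of the episode above 0.02 m).
It fails at once if the robot itself pushes the lock or its tongue (contact force between any of the fingers, the arm and lock_body above 3 N).
It also fails if it takes over 72 s, if anything falls off the work surface, if the arm or the gripper's body presses on something with over 40 N, if the wrist force passes 120 N, or if a joint passes its speed limit or range.

### The arm

A 6-joint arm with a two-finger parallel gripper is mounted at the origin on the work surface. World frame = base frame: x ahead of the robot, y to its left, z up, the work surface at z = 0. Lengths are in m, angles in rad, forces in N, time in s.
With the tool pointing down it reaches from about 0.35 to 0.975 m from the base axis. Payload 4.9 kg.
Tool frame: the origin (TCP) lies at the very end of the fingers, on their centre line; the grasp point (between the pads) lies 19 mm behind it; z points along the fingers, y is the line along which they close (so a half turn about z gives the same grasp; the last joint's range is limited). The gripper opens to 85 mm and grips with 20 to 120 N. Pads are 22 mm wide; open, the fingers measure 114 mm over their backs; the gripper's body (76 mm by 85 mm) begins 54 mm behind the grasp point. The pads swing forward as they close: fully open they stand 13 mm farther back than shut.
Start: joints at [1.098, 0.053, 1.613, -0, 1.476, -0.119], TCP at [0.217, 0.586, 0.231] pointing down, gripper open.
Joint ranges: [-3.01, 3.01], [-1.01, 2.22], [0.06, 2.58], [-1.02, 4.17], [0.09, 2.62], [-3.14, 3.14]. Speed limits (rad/s): [2.57, 2.57, 3.14, 3.14, 3.14, 3.14].

### API

Orientations are given as a unit quaternion [w, x, y, z].
In Python, from plant import manip gives the robot as it stands.
- The arm moves only by the tool play_rows, never from a script. Its argument "series" is a list that holds one entry, the list of rows, each a list of 7 numbers: the shift along the world's x, y, z in m, then the turn, a rotation vector about the world's x, y, z in degrees, then the opening, from 0 (shut) to 1 (fully open). In form: [[[dx, dy, dz, rx, ry, rz, grip], ...]]. A call has 1 to 10 rows; each row shifts and turns the commanded pose from where the row before left it; what a row does not reach is not made up. A row lasts 1/10 s, in which the tool goes at most 50 mm and 8.59 degrees, less where a joint would pass 70% of its speed; a pose out of reach is approached as far as the arm can. A call with a gripper value outside its range is refused whole. The fingers move at their own pace and stop on an object; the grip force is fixed at half the most. Time passes only in rows, so rows that do not move let the fingers close. It gives the time, the measured TCP pose, the force, the opening and the grip force at its end, in the units of the state.
- manip.state(): the state, without advancing time (a new reading comes with each control period).
- manip.grab_frame(name): name is "scene" or "top" or "wrist"; returns a dict with "frame" (400x640x3 uint8, blue, green, red), "mtx" (3x3 intrinsics, pixels), "R" (3x3) and "t" (3): a world point X has camera coordinates R X + t. Camera axes: x right, y down, z forward; pixel columns grow to the right and rows downward; lengths in m; the calibration is good to about 2 mm. A picture is of the moment at which its call begins. There is no depth.
- manip.job_done(): hands the job in; it is judged then, once.
The state is a dict: "time": time; "joint_pos": joint angles; "joint_vel": joint speeds; "joint_efforts": joint torques, N m; "tool_pos": TCP position; "tool_rot": TCP orientation; "contact_force": force on the tool from outside, world axes, zero at the start; "ft_torque": the same for the moment, N m; "gripper_width": opening from 0.0 (shut) to 1.0 (fully open); "grasp_force": force on a finger pad.
Only numpy, scipy, OpenCV 4.12 (cv2) and the standard library are available. Lean on these libraries where they do the work, as an engineer would, in place of code of your own. Each camera call takes 0.05 s, during which the arm holds its last target. There are 200 camera calls.

## Working session

There is one attempt and no reset: what is moved stays moved. The work goes in short steps, Python scripts to look and compute and a tool call to move; the robot and the scene stay as the last step left them, time stands still between calls to the robot, and variables do not carry over. Pictures are saved under pics/ and viewed, at most 10 in all, crops included, and the job is handed in when it is done.

Besides the shell and the picture viewer there is one more tool, called in YAML: its name, and indented under it one key for each argument. play_rows: Moves the arm, as the interface text tells. Its arguments: {"type":"object","properties":{"series":{"type":"array"}},"required":["series"]}

```bash
mkdir -p pics; cat > h.py <<'E'
import cv2,numpy as np,json
from plant import manip
def grab(n,tag):
    f=manip.grab_frame(n); cv2.imwrite(f'pics/{tag}.png',f['frame'])
    np.savez(f'pics/{tag}.npz',K=f['mtx'],R=f['R'],t=f['t']); return f
def P(tag):
    d=np.load(f'pics/{tag}.npz'); return d['K'],d['R'],d['t']
def ray(tag,u,v):
    K,R,t=P(tag); d=R.T@np.linalg.inv(K)@np.array([u,v,1.]); return -R.T@t,d
def atz(tag,u,v,z):
    c,d=ray(tag,u,v); return c+d*(z-c[2])/d[2]
def proj(tag,X):
    K,R,t=P(tag); p=K@(R@np.array(X)+t); return p[:2]/p[2]
def tri(*obs):
    A=np.zeros((3,3));b=np.zeros(3)
    for o in obs:
        c,d=ray(*o); d=d/np.linalg.norm(d); M=np.eye(3)-np.outer(d,d); A+=M;b+=M@c
    return np.linalg.solve(A,b)
def crop(tag,out,x0,y0,w,h,s):
    im=cv2.imread(f'pics/{tag}.png')[y0:y0+h,x0:x0+w]; cv2.imwrite(f'pics/{out}.png',cv2.resize(im,None,fx=s,fy=s,interpolation=cv2.INTER_CUBIC))
E
python3 - <<'E'
from h import *
np.set_printoptions(precision=4,suppress=True)
for n in ['scene','top','wrist']:
    grab(n,n+'0'); K,R,t=P(n+'0'); print(n,K[0,0],-R.T@t,R[2])
print(manip.state())
a=cv2.imread('pics/scene0.png');b=cv2.imread('pics/top0.png');
E
```

```text
scene 364.43763064331154 [ 0.9003 -0.6326  0.5589] [-0.4225  0.7244 -0.5447]
top 399.53919190852315 [0.3529 0.019  0.9532] [ 0.2038 -0.0271 -0.9786]
wrist 354.59113344854046 [0.1416 0.6122 0.372 ] [ 0.2916 -0.1096 -0.9502]
{'time': 0.15, 'joint_pos': array([ 1.098 ,  0.0532,  1.614 ,  0.    ,  1.476 , -0.119 ]), 'joint_vel': array([-0.0005, -0.0023, -0.0033, -0.    ,  0.0001, -0.0007]), 'joint_efforts': array([  0.0004, -39.4244, -37.072 ,  -0.0001,   0.0046,   0.    ]), 'tool_pos': array([0.2163, 0.5859, 0.2303]), 'tool_rot': array([-0.0002,  0.176 ,  0.9844, -0.0008]), 'contact_force': array([0.1469, 0.5766, 0.3414]), 'ft_torque': array([0.0102, 0.0165, 0.0125]), 'grasp_force': 0.0, 'gripper_width': 0.9967157212299058}
```

View pics/top0.png

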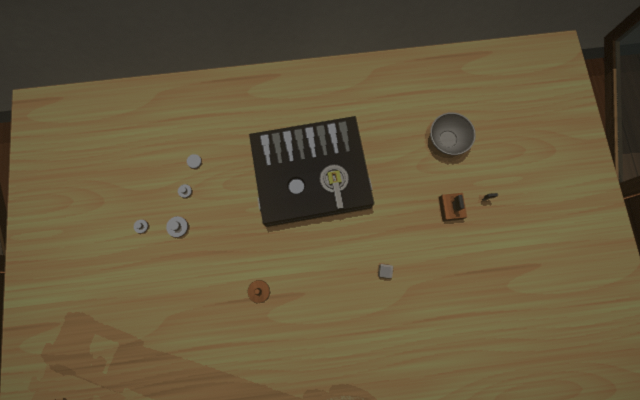

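View pics/scene0.png

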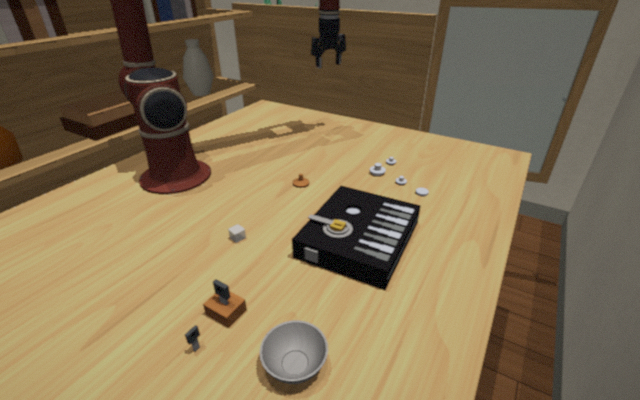

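The top view shows the cap-like things at (177,227), (184,191) and (141,226), plus a flat checker at (194,161). The cap at (177,227) is the widest, so it is the one meant. The key in the stand at (453,207) is the larger, and a small key stands at (489,197). I'll confirm both in one enlarged crop.

```bash
python3 - <<'E'
from h import *
im=cv2.imread('pics/top0.png'); sc=cv2.imread('pics/scene0.png')
def c(i,x,y,w,h,s): return cv2.resize(i[y:y+h,x:x+w],None,fx=s,fy=s,interpolation=cv2.INTER_CUBIC)
a=c(im,130,150,80,100,3); b=c(im,420,170,80,75,4); d=c(im,245,112,130,120,3);e=c(sc,180,270,80,75,4)
H=np.zeros((600,800,3),np.uint8)
H[:300,:240]=a; H[:300,240:560]=b; H[300:,240:560]=e[:,:]; 
d=c(im,245,112,120,120,2); H[300:540,560:800]=d
f=c(sc,355,145,80,60,3);H[300:480,:240]=f
cv2.imwrite('pics/comp.png',np.clip(H*1.6,0,255).astype(np.uint8))
E
```

```text
(no output)
```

View pics/comp.png

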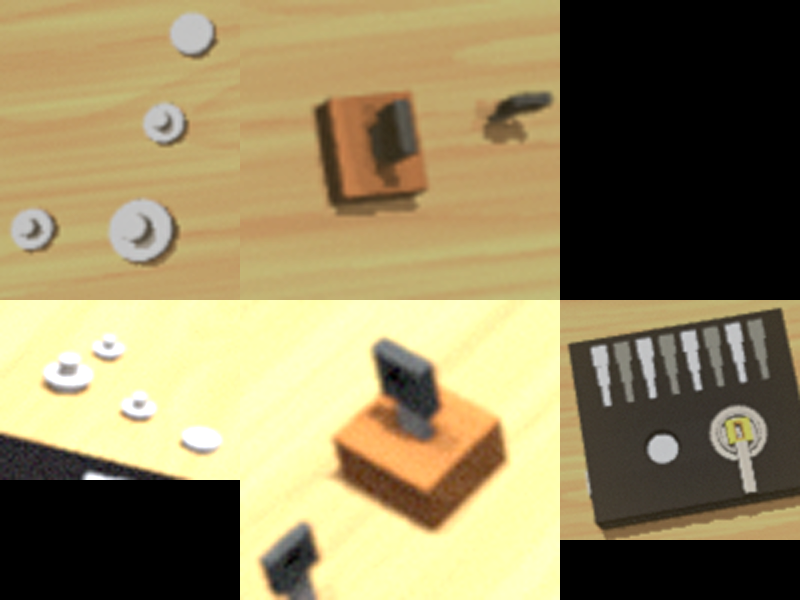

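The crop confirms it: the cap flange is centred near (177,227) and is clearly the largest. The key in the stand at about (455,203) is the larger key. Next I'll work out rough positions.

```bash
python3 - <<'E'
from h import *
np.set_printoptions(precision=4,suppress=True)
g=lambda u,v,z:atz('top0',u,v,z)
print('corners',[g(*p,.055) for p in [(249.5,134),(355.5,117.5),(372,205),(264,221)]])
w=g(296,186.5,.055); l=g(334.5,179,.068); print('well',w,'lock',l)
v=(w-l)[:2]; print('yaw case', np.degrees(np.arctan2(v[1],v[0]))-90, np.linalg.norm(v))
print('cap knob',g(175,224.7,.032),'flange',g(177,227,.014),tri(('top0',175,224.7),('scene0',377.7,164.3)))
# key bow top: comp (400,125)->/4
print('bow', tri(('top0',420+(403-240)/4,170+128/4),('scene0',180+(408-240)/4,270+(362-300)/4)))
print('stand', [g(420+(x-240)/4,170+y/4,.03) for x,y in [(326,97),(410,92),(427,188),(337,199)]])
print('spin',g(258,292,.0),'cube',g(386,271,.03),'small', g(184,191,.01),g(141,226,.01),g(194,161,.0095),'smallkey',g(489,197,.0),'bowl',g(452,135,.045))
E
```

```text
corners [array([0.7298, 0.1415, 0.055 ]), array([ 0.7421, -0.1153,  0.055 ]), array([ 0.5244, -0.1237,  0.055 ]), array([0.5164, 0.1259, 0.055 ])]
well [0.5885 0.045  0.055 ] lock [ 0.5924 -0.045   0.068 ]
yaw case 2.4892289503153364 0.09006069871800523
cap knob [0.5362 0.3351 0.032 ] flange [0.5337 0.3368 0.014 ] [0.5369 0.3357 0.0315]
bow [ 0.5064 -0.3201  0.0706]
stand [array([ 0.5357, -0.2955,  0.03  ]), array([ 0.5329, -0.3457,  0.03  ]), array([ 0.4747, -0.3446,  0.03  ]), array([ 0.4744, -0.2909,  0.03  ])]
spin [0.3611 0.1612 0.    ] cube [ 0.3732 -0.1373  0.03  ] small [0.6209 0.3174 0.01  ] [0.5469 0.4231 0.01  ] [0.6944 0.2894 0.0095] smallkey [ 0.5212 -0.4202  0.    ] bowl [ 0.6745 -0.342   0.045 ]
```

play_rows:
  series:
    - [[0.032,-0.025,0,0,0,-2.5,0.6],[0.032,-0.025,0,0,0,-2.5,0.6],[0.032,-0.025,0,0,0,-2.5,0.6],[0.032,-0.025,0,0,0,-2.5,0.6],[0.032,-0.025,-0.015,0,0,-2.5,0.6],[0.032,-0.025,-0.015,0,0,-2.5,0.6],[0.032,-0.025,-0.015,0,0,-2.5,0.6],[0.032,-0.025,-0.015,0,0,-2.5,0.6],[0.032,-0.025,-0.015,0,0,-2.5,0.6],[0.032,-0.025,-0.015,0,0,-2.5,0.6]]

```text
time: 1.15
tool_pos: [0.5375, 0.335, 0.1404]
tool_rot: [-0.0, 0.386, 0.923, -0.0]
contact_force: [-0.1, 0.3, -0.3]
gripper_width: 0.599
grasp_force: 0.0
```

```bash
python3 - <<'E'
from h import *
np.set_printoptions(precision=4,suppress=True)
grab('wrist','w1'); s=manip.state(); print(s['tool_pos'],s['tool_rot'],s['joint_pos'])
K,R,t=P('w1'); print(-R.T@t, proj('w1',[.536,.3355,.032]))
E
```

```text
[0.5404 0.3304 0.1373] [ 0.0006  0.3882  0.9216 -0.0024] [ 0.433   0.1469  1.6728 -0.0041  1.3246 -0.3394]
[0.4816 0.3904 0.2821] [325.2557 200.8191]
```

View pics/w1.png

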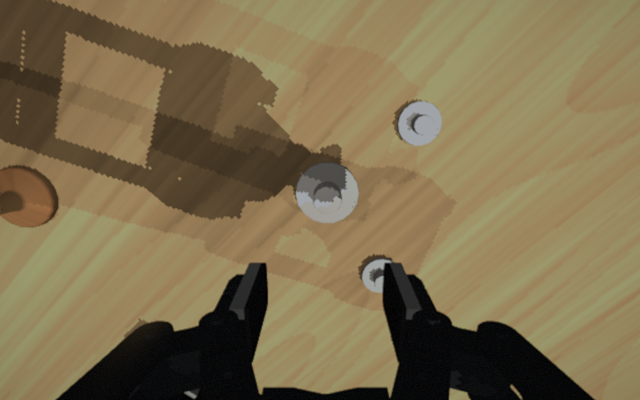

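The wrist view has the target cap's flange centred at about (327,192), with the small caps at (419,123) and (377,273). The cap lies between the open fingers' lines.

```bash
python3 - <<'E'
from h import *
np.set_printoptions(precision=4,suppress=True)
print(atz('w1',327,192.5,.0135),tri(('w1',327,192.5),('top0',177,227)),manip.state()['tool_pos'])
grab('wrist','w2')
crop('w2','w2c',270,140,120,110,5)
E
```

```text
[0.5362 0.3373 0.0135] [0.5351 0.3372 0.0131] [0.5404 0.3304 0.1373]
```

View pics/w2c.png

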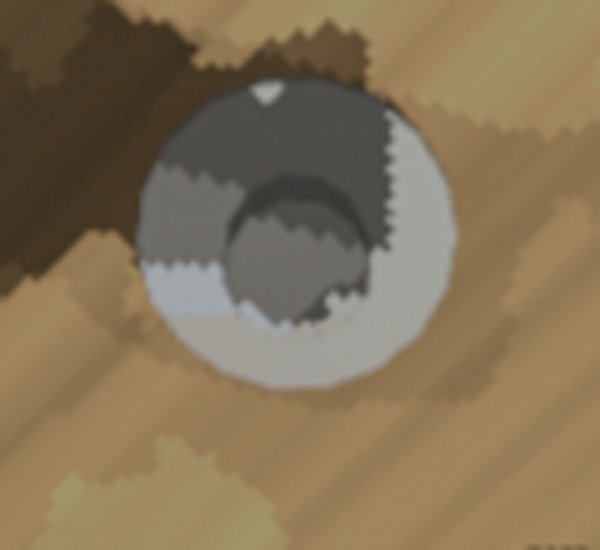

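In this crop the flange centre is (297,233), which is pixel (329.4,186.6). The knob's top centre is (297,262), which is (329.4,192.4).

```bash
python3 - <<'E'
from h import *
np.set_printoptions(precision=4,suppress=True)
a=tri(('w2',329.4,186.8),('top0',177,227));b=tri(('w2',329.4,192.4),('top0',175,224.7))
print(a,b,atz('w2',329.4,186.8,.0137),atz('w2',329.4,192.4,.032),manip.state()['tool_pos'])
E
```

```text
[0.5353 0.3372 0.0131] [0.5371 0.3368 0.0272] [0.5366 0.3373 0.0137] [0.536  0.3377 0.032 ] [0.5381 0.3324 0.138 ]
```

play_rows:
  series:
    - [[-0.001,0.002,-0.03,0,0,0,0.6],[0,0,-0.03,0,0,0,0.6],[0,0,-0.02,0,0,0,0.6],[0,0,0,0,0,0,0.6]]

```text
time: 1.65
tool_pos: [0.5323, 0.3375, 0.0572]
tool_rot: [-0.003, 0.385, 0.923, -0.003]
contact_force: [-0.7, -0.2, -0.7]
gripper_width: 0.605
grasp_force: 0.0
```

```bash
python3 - <<'E'
from h import *
s=manip.state();print(s['tool_pos'],s['tool_rot'])
E
```

```text
[0.53225678 0.33747159 0.05724693] [-0.00267973  0.3845094   0.92311289 -0.00281672]
```

play_rows:
  series:
    - [[0.0,0.0,-0.02,0,0,0,0.6],[0,0,-0.01,0,0,0,0.6],[0,0,0,0,0,0,0.6],[0,0,0,0,0,0,0.6],[0,0,0,0,0,0,0.6]]

```text
time: 2.15
tool_pos: [0.5363, 0.3388, 0.0328]
tool_rot: [0.001, 0.385, 0.923, 0.001]
contact_force: [0.5, -0.9, 0.1]
gripper_width: 0.603
grasp_force: 0.0
```

play_rows:
  series:
    - [[0.0,-0.001,-0.01,0,0,0,0.6],[0,0,-0.005,0,0,0,0.6],[0,0,0,0,0,0,0.0],[0,0,0,0,0,0,0.0],[0,0,0,0,0,0,0.0],[0,0,0,0,0,0,0.0],[0,0,0,0,0,0,0.0],[0,0,0,0,0,0,0.0]]

```text
time: 2.95
tool_pos: [0.5355, 0.3373, 0.0163]
tool_rot: [0.0, 0.385, 0.923, 0.0]
contact_force: [-0.1, 0.3, -0.5]
gripper_width: 0.228
grasp_force: 58.6
```

play_rows:
  series:
    - [[0,0,0.02,0,0,0,0],[0,0,0.04,0,0,0,0],[0,-0.01,0.04,0,0,0,0],[0.01,-0.04,0.01,0,0,0,0],[0.01,-0.04,0,0,0,0,0],[0.01,-0.04,0,0,0,0,0],[0.01,-0.04,0,0,0,0,0],[0,-0.03,0,0,0,0,0],[0,-0.01,0,0,0,0,0],[0,0,0,0,0,0,0]]

```text
time: 3.95
tool_pos: [0.5755, 0.1263, 0.1263]
tool_rot: [-0.0, 0.386, 0.923, 0.0]
contact_force: [0.3, -0.5, 0.4]
gripper_width: 0.23
grasp_force: 58.8
```

play_rows:
  series:
    - [[0,0,0,0,0,0,0],[0,0,0,0,0,0,0],[0,0,0,0,0,0,0]]

```text
time: 4.25
tool_pos: [0.5754, 0.1285, 0.1263]
tool_rot: [-0.0, 0.384, 0.923, 0.0]
contact_force: [0.1, 0.3, -0.6]
gripper_width: 0.226
grasp_force: 58.8
```

```bash
python3 - <<'E'
from h import *
np.set_printoptions(precision=4,suppress=True)
grab('wrist','w3');grab('top','top3'); s=manip.state(); print(s['tool_pos'],s['tool_rot'],s['grasp_force'])
for X in ([.5885,.045,.055],[.5924,-.045,.068]): print(proj('w3',X))
E
```

```text
[0.5754 0.1282 0.1262] [-0.0001  0.3842  0.9232  0.    ] 58.80371689796448
[255.3323 311.7997]
[173.7805 401.3079]
```

View pics/w3.png

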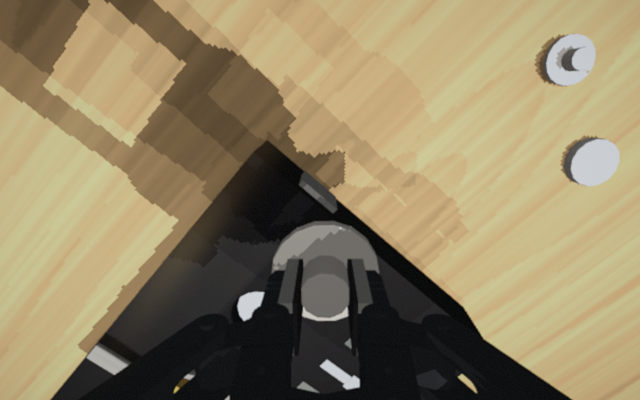

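The well's rim shows near (250,306) against a predicted (255,312), and the held cap's knob is at (325,285). I'll move directly above the well at greater height to see it clear of the cap.

play_rows:
  series:
    - [[0,-0.01,0.03,0,0,0,0],[0.003,-0.02,0.03,0,0,0,0],[0.005,-0.03,0.02,0,0,0,0],[0.005,-0.02,0.005,0,0,0,0],[0,-0.003,0,0,0,0,0],[0,0,0,0,0,0,0],[0,0,0,0,0,0,0],[0,0,0,0,0,0,0]]

```text
time: 5.15
tool_pos: [0.5879, 0.0453, 0.2102]
tool_rot: [-0.001, 0.384, 0.923, -0.0]
contact_force: [0.1, -0.4, -0.8]
gripper_width: 0.228
grasp_force: 58.9
```

```bash
python3 - <<'E'
from h import *
np.set_printoptions(precision=4,suppress=True)
grab('wrist','w4');s=manip.state(); print(s['tool_pos'],s['tool_rot'],s['grasp_force'])
for X in ([.5885,.045,.055],[.5924,-.045,.068]): print(proj('w4',X))
crop('w4','w4c',200,100,240,200,3)
E
```

```text
[0.588  0.0452 0.2104] [-0.0008  0.3843  0.9232 -0.0002] 58.868815898895264
[326.3996 187.3366]
[258.1392 263.5372]
```

View pics/w4c.png

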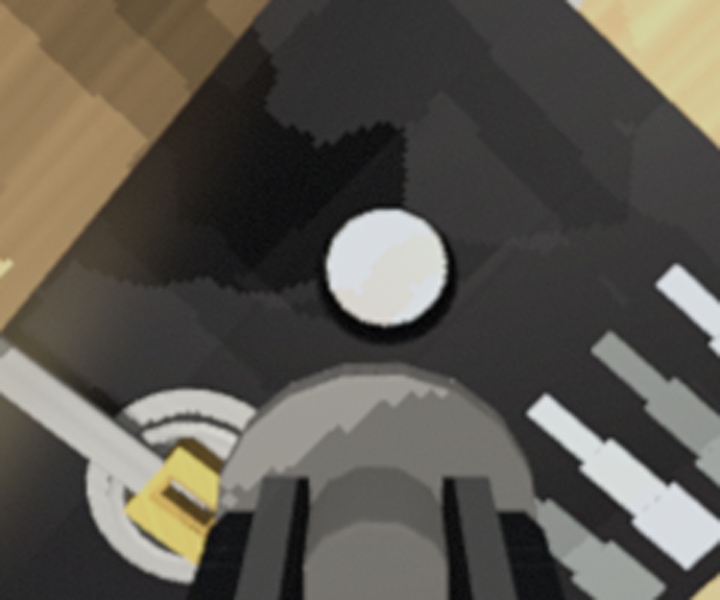

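The well's mouth is centred at about (388,274) in the crop, which is pixel (329.3,191.3). The keyway slot is at (262,267), running along the tongue. The cap's flange spans crop x 222–537, with its far edge at y 365.

```bash
python3 - <<'E'
from h import *
np.set_printoptions(precision=4,suppress=True)
w=atz('w4',329.3,191.3,.055); print('well',w,tri(('w4',329.3,191.3),('top0',296,186.5)),'chk',atz('w4',329,189.3,.0445))
print('keyway',atz('w4',262,267.3,.068), tri(('w4',262,267.3),('top0',334.5,179)))
k=[atz('w4',200+x/3,100+y/3,.068) for x,y in [(165,485),(208,522)]];print('slotdir',np.degrees(np.arctan2(*(k[0]-k[1])[1::-1])))
tp=manip.state()['tool_pos']; th=np.linspace(0,2*np.pi,200)
for z,r,n in ((.014,.025,'flange top'),(.032,.011,'knob top')):
    p=np.array([proj('w4',[tp[0]+r*np.cos(a),tp[1]+r*np.sin(a),tp[2]-.0163+z]) for a in th])
    q=(p-[200,100])*3; print(n,'xrange',q[:,0].min(),q[:,0].max(),'ymin',q[:,1].min(),q[:,1].max())
E
```

```text
well [0.5928 0.0443 0.055 ] [0.5911 0.0445 0.0532] chk [0.5934 0.0434 0.0445]
keyway [ 0.5973 -0.0454  0.068 ] [ 0.5951 -0.0453  0.0671]
slotdir 179.49292825575557
flange top xrange 215.42697453849445 545.5275714113236 ymin 364.3963395978156 659.4296895540044
knob top xrange 299.78645153845247 462.1153864215175 ymin 511.1189122524943 653.015960921585
```

play_rows:
  series:
    - [[0.002,-0.001,-0.02,0,0,0,0],[0.0025,0,-0.03,0,0,0,0],[0,0,-0.03,0,0,0,0],[0,0,-0.03,0,0,0,0],[0,0,-0.01,0,0,0,0],[0,0,0,0,0,0,0],[0,0,0,0,0,0,0],[0,0,0,0,0,0,0]]

```text
time: 6.0
tool_pos: [0.5946, 0.0434, 0.0937]
tool_rot: [0.002, 0.385, 0.923, 0.001]
contact_force: [0.5, 0.1, -0.3]
gripper_width: 0.225
grasp_force: 58.9
```

```bash
python3 - <<'E'
from h import *
np.set_printoptions(precision=4,suppress=True)
grab('scene','s5');s=manip.state(); print(s['tool_pos'],s['tool_rot'],s['grasp_force'])
print(proj('s5',[.5925,.0443,.055]),proj('s5',s['tool_pos']-[0,0,.0023]),proj('s5',s['tool_pos']-[0,0,.0163]))
u,v=map(int,proj('s5',[.5925,.0443,.06])); crop('s5','s5c',u-40,v-40,80,60,9)
E
```

```text
[0.5945 0.0433 0.0936] [0.0018 0.3848 0.923  0.0006] 58.86888563632965
[352.5268 208.3875] [353.8078 196.3008] [353.5253 201.1916]
```

View pics/s5c.png

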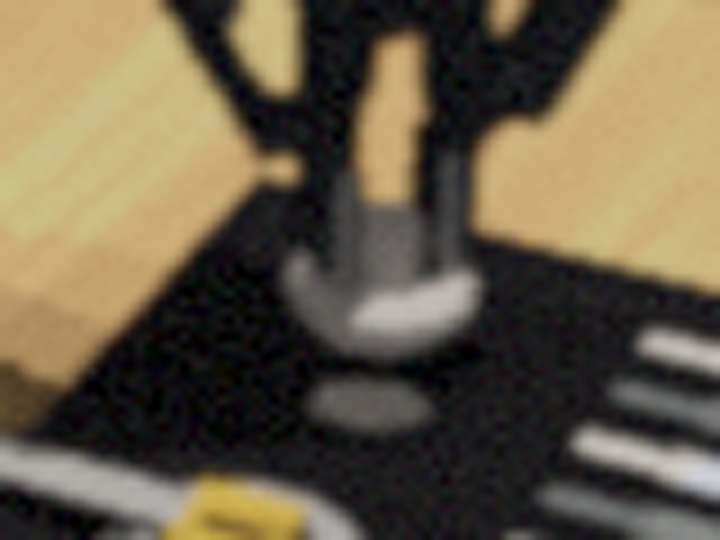

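The scene crop shows the cap flange centred at crop column about 383, pixel 354.6, above the well. The checker inside the well is at (370,402), pixel (353.1,210.7).

```bash
python3 - <<'E'
from h import *
np.set_printoptions(precision=4,suppress=True)
tp=manip.state()['tool_pos']; print(tp)
print(proj('s5',[.5925,.0443,.06]),proj('s5',[.5925,.0443,.0445]),proj('s5',[*tp[:2],.0445]), proj('s5',tp-[0,0,.0023]),'right axis',P('s5')[1][0])
print(atz('s5',353.1,210.7,.0445))
E
```

```text
[0.5945 0.0433 0.0936]
[352.6225 206.6993] [352.3277 211.8996] [352.8818 212.3346] [353.8078 196.3008] right axis [0.8634 0.5045 0.0011]
[0.5918 0.05   0.0445]
```

play_rows:
  series:
    - [[-0.002,0.001,-0.01,0,0,0,0],[0,0,-0.007,0,0,0,0],[0,0,0,0,0,0,0],[0,0,0,0,0,0,0],[0,0,-0.004,0,0,0,0],[0,0,-0.003,0,0,0,0],[0,0,0,0,0,0,0],[0,0,0,0,0,0,0]]

```text
time: 6.85
tool_pos: [0.591, 0.0443, 0.0672]
tool_rot: [-0.0, 0.385, 0.923, -0.0]
contact_force: [0.4, 0.7, 0.2]
gripper_width: 0.227
grasp_force: 58.9
```

play_rows:
  series:
    - [[0,0,-0.002,0,0,0,0],[0,0,-0.002,0,0,0,0],[0,0,0,0,0,0,0],[0,0,0,0,0,0,0]]

```text
time: 7.25
tool_pos: [0.591, 0.0443, 0.0632]
tool_rot: [-0.0, 0.385, 0.923, -0.0]
contact_force: [1.2, 0.0, -1.1]
gripper_width: 0.227
grasp_force: 58.9
```

play_rows:
  series:
    - [[0,0,-0.001,0,0,0,0],[0,0,0,0,0,0,0],[0,0,0,0,0,0,0]]

```text
time: 7.55
tool_pos: [0.5911, 0.0443, 0.0631]
tool_rot: [-0.0, 0.385, 0.923, -0.0]
contact_force: [-3.9, 0.7, 5.8]
gripper_width: 0.229
grasp_force: 59.4
```

Seated: z stopped at 0.0631 with a 6 N push. I'll release, rise and head toward the key. The tool needs a +45° turn so that it closes along y.

play_rows:
  series:
    - [[0,0,0.0005,0,0,0,0.6],[0,0,0,0,0,0,0.6],[0,0,0,0,0,0,0.6],[0,0,0,0,0,0,0.6],[0,0,0,0,0,0,0.6],[0,0,0.03,0,0,0,0.6],[0,0,0.04,0,0,4,0.6],[0,0,0.04,0,0,8,0.6],[0,-0.02,0.03,0,0,8,0.6],[-0.005,-0.04,0.01,0,0,8,0.6]]

```text
time: 8.55
tool_pos: [0.5884, -0.0149, 0.218]
tool_rot: [0.004, 0.145, 0.989, 0.0]
contact_force: [0.4, -1.0, 1.2]
gripper_width: 0.596
grasp_force: 0.0
```

play_rows:
  series:
    - [[-0.01,-0.045,0,0,0,8,0.6],[-0.01,-0.045,0,0,0,6,0.6],[-0.01,-0.045,0,0,0,3,0.6],[-0.01,-0.045,0,0,0,0,0.6],[-0.01,-0.045,0,0,0,0,0.6],[-0.01,-0.045,0,0,0,0,0.6],[-0.01,-0.03,0,0,0,0,0.6],[-0.01,-0.005,0,0,0,0,0.6],[0,0,0,0,0,0,0.6],[0,0,0,0,0,0,0.6]]

```text
time: 9.55
tool_pos: [0.5061, -0.3198, 0.2127]
tool_rot: [0.0, 0.002, 1.0, 0.0]
contact_force: [0.7, -0.1, 0.3]
gripper_width: 0.598
grasp_force: 0.0
```

```bash
python3 - <<'E'
from h import *
np.set_printoptions(precision=4,suppress=True)
grab('wrist','w6');grab('top','top6');s=manip.state(); print(s['tool_pos'],s['tool_rot'],s['joint_pos'])
print(proj('w6',[.5064,-.3201,.0706]))
im=cv2.imread('pics/w6.png'); u,v=map(int,proj('w6',[.5064,-.3201,.04]));x0=max(0,u-75);y0=max(0,v-75)
print('crop origin',x0,y0); crop('w6','w6c',x0,y0,150,150,3)
a=cv2.imread('pics/w6c.png'); b=cv2.resize(cv2.imread('pics/top6.png')[140:240,250:330],None,fx=4,fy=4,interpolation=cv2.INTER_CUBIC)
H=np.zeros((450,775,3),np.uint8);H[:a.shape[0],:a.shape[1]]=a;H[:400,455:775]=b;cv2.imwrite('pics/c6.png',H)
E
```

```text
[ 0.5066 -0.3194  0.2128] [0.0002 0.0015 1.     0.0001] [-0.687   0.0031  1.6945  0.0004  1.4439 -2.2548]
[326.2832 191.8872]
crop origin 251 107
```

View pics/c6.png

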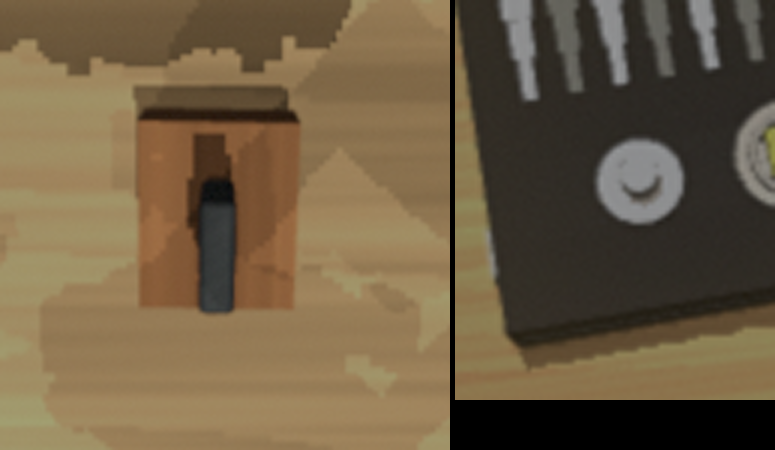

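The cap's flange sits flat in the well at pixel (290,185) of the new top view. In the wrist view the key's bow top is centred at crop (216.5,257), pixel (323.2,192.7). The stand's top is centred at crop (217,215), pixel (323.3,178.7). The bow is aligned with the tool axes.

```bash
python3 - <<'E'
from h import *
np.set_printoptions(precision=4,suppress=True)
print('bowtop',[atz('w6',251+x/3,107+y/3,.078) for x,y in ((216.5,257),(217.5,203),(216,311))],'stand',atz('w6',323.3,178.7,.03))
print(tri(('w6',323.2,192.7),('top0',460.75,202)), tri(('w6',323.2,192.7),('scene0',222,285.5)), manip.state()['tool_pos'])
# same-camera check of cap vs. predicted in top6
print('cap flange top6', atz('top6',250+(640-455)/4,140+181/4,.061))
E
```

```text
bowtop [array([ 0.505 , -0.3227,  0.078 ]), array([ 0.4901, -0.3223,  0.078 ]), array([ 0.5204, -0.3229,  0.078 ])] stand [ 0.505  -0.3227  0.03  ]
[ 0.506  -0.3223  0.0703] [ 0.508  -0.321   0.0712] [ 0.5066 -0.3194  0.2128]
cap flange top6 [0.5898 0.0439 0.061 ]
```

play_rows:
  series:
    - [[-0.0015,-0.003,-0.03,0,0,0,0.6],[0,0,-0.04,0,0,0,0.6],[0,0,-0.03,0,0,0,0.6],[0,0,-0.02,0,0,0,0.6],[0,0,-0.01,0,0,0,0.6],[0,0,0,0,0,0,0.6],[0,0,0,0,0,0,0.6],[0,0,0,0,0,0,0.6]]

```text
time: 10.45
tool_pos: [0.5057, -0.3244, 0.0849]
tool_rot: [0.001, 0.002, 1.0, -0.001]
contact_force: [0.9, -1.0, -0.1]
gripper_width: 0.596
grasp_force: 0.0
```

```bash
python3 - <<'E'
from h import *
np.set_printoptions(precision=4,suppress=True)
grab('wrist','w7');grab('scene','s7');s=manip.state(); print(s['tool_pos'],s['tool_rot'])
a=cv2.resize(cv2.imread('pics/w7.png')[150:400,220:420],None,fx=2,fy=2); b=cv2.resize(cv2.imread('pics/s7.png')[250:340,180:270],None,fx=4,fy=4,interpolation=cv2.INTER_CUBIC)
H=np.zeros((500,760,3),np.uint8);H[:500,:400]=a;H[:360,400:]=b
for z in (.078,.070): print(z,proj('w7',[.505,-.3227,z]), proj('s7',[.505,-.3227,z]))
cv2.imwrite('pics/c7.png',np.clip(H*1.5,0,255).astype(np.uint8))
E
```

```text
[ 0.5054 -0.3244  0.0846] [ 0.0011  0.0023  1.     -0.0009]
0.078 [331.8601 268.4089] [218.4649 283.3024]
0.07 [331.5826 260.5762] [219.1453 286.4695]
```

View pics/c7.png

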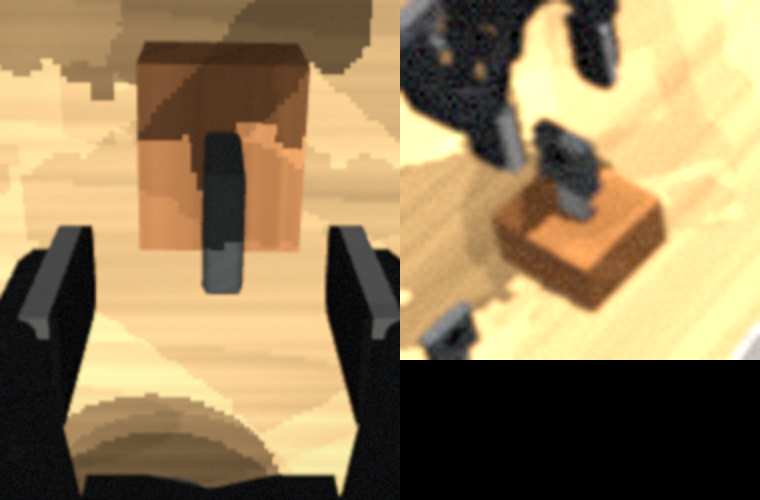

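In the wrist view the bow's top is centred near (331,266), which gives a height of about 76 mm and agrees with the text. The key stands upright between the fingers. I'll go down and grip.

play_rows:
  series:
    - [[-0.0005,0.0015,-0.02,0,0,0,0.6],[0,0,-0.015,0,0,0,0.6],[0,0,-0.0025,0,0,0,0.6],[0,0,0,0,0,0,0.4],[0,0,0,0,0,0,0],[0,0,0,0,0,0,0],[0,0,0,0,0,0,0],[0,0,0,0,0,0,0],[0,0,0,0,0,0,0],[0,0,0,0,0,0,0]]

```text
time: 11.55
tool_pos: [0.5046, -0.3225, 0.0462]
tool_rot: [0.001, 0.002, 1.0, -0.0]
contact_force: [0.1, 1.9, 4.9]
gripper_width: 0.112
grasp_force: 60.9
```

play_rows:
  series:
    - [[0,0,0.01,0,0,0,0],[0,0,0.03,0,0,0,0],[0,0,0.04,0,0,0,0],[0,0.01,0.04,0,0,0,0],[0.015,0.045,0.02,0,0,0,0],[0.015,0.045,0,0,0,0,0],[0.015,0.045,0,0,0,0,0],[0.015,0.045,0,0,0,0,0],[0.015,0.045,0,0,0,1.5,0],[0.015,0.035,0,0,0,1,0]]

```text
time: 12.55
tool_pos: [0.5935, -0.0511, 0.1847]
tool_rot: [-0.0, -0.02, 1.0, -0.0]
contact_force: [0.1, -1.0, -1.7]
gripper_width: 0.105
grasp_force: 60.3
```

play_rows:
  series:
    - [[0.002,0.007,0,0,0,0,0],[0,0,0,0,0,0,0],[0,0,0,0,0,0,0],[0,0,0,0,0,0,0],[0,0,0,0,0,0,0]]

```text
time: 13.05
tool_pos: [0.5953, -0.0478, 0.1847]
tool_rot: [-0.0, -0.018, 1.0, -0.0]
contact_force: [-0.5, -0.2, -0.7]
gripper_width: 0.107
grasp_force: 60.3
```

```bash
python3 - <<'E'
from h import *
np.set_printoptions(precision=4,suppress=True)
grab('wrist','w8');grab('scene','s8');s=manip.state(); print(s['tool_pos'],s['tool_rot'],s['grasp_force'],s['joint_pos'])
t=s['tool_pos']
print(proj('w8',[.596,-.0455,.068]),proj('w8',t-[0,0,.0385]),proj('s8',t-[0,0,.0385]),proj('s8',[.596,-.0455,.068]))
a=cv2.resize(cv2.imread('pics/w8.png')[120:300,250:390],None,fx=3,fy=3,interpolation=cv2.INTER_CUBIC); b=cv2.resize(cv2.imread('pics/s8.png')[160:250,300:375],None,fx=5,fy=5,interpolation=cv2.INTER_CUBIC)
H=np.zeros((540,800,3),np.uint8);H[:540,:420]=a;H[:450,425:800]=b;cv2.imwrite('pics/c8.png',H)
E
```

```text
[ 0.5954 -0.0475  0.1847] [-0.     -0.0187  0.9998 -0.0001] 60.317065715789795 [-0.2041  0.0202  1.7249 -0.0001  1.3964 -1.8123]
[330.0103 201.7802] [328.4073 242.732 ] [336.658  194.3229] [336.5143 223.4184]
```

View pics/c8.png

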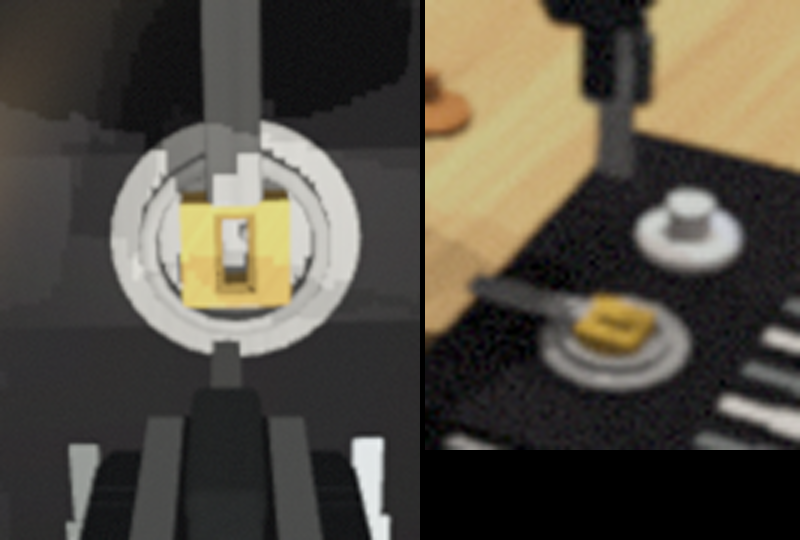

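The wrist crop shows the keyway slot centred at crop (236,253), pixel (328.7,204.3), parallel to the blade. The blade tip is centred at crop x 226.5, pixel 325.5, with its near end at row 234. The scene crop shows the tip at (338.2,195) and the slot at (339.6,224.6).

```bash
python3 - <<'E'
from h import *
np.set_printoptions(precision=4,suppress=True)
t=manip.state()['tool_pos']; th=np.radians(2.1); ex=np.array([np.cos(th),np.sin(th),0])
for z in (.0385,0.001,-.031):
  print(z,[proj('w8',t-[0,0,z]+s*ex) for s in (-.016,-.008,0,.008)])
print('under tip at .068',proj('w8',[*t[:2],.068]))
for du in (0,1.9,2.9): print(du,atz('w8',328.7+du,204.3,.068))
print(tri(('w8',328.7+1.9,204.3),('s8',338.1,224.6)),tri(('w8',328.7,204.3),('s8',339.6,224.6)))
# slot yaw
for a,b in (((218,213),(218,293)),((255,213),(255,293)),((183,308),(290,305)),((181,203),(290,202))):
  A,B=[atz('w8',250+p[0]/3,120+p[1]/3,.068) for p in (a,b)];print(np.degrees(np.arctan2(*(B-A)[1::-1])))
# automated: blade/bow edge columns
g=cv2.cvtColor(cv2.imread('pics/w8.png'),cv2.COLOR_BGR2GRAY)
for r in (236,238,240,242,252,256,260): print(r,g[r,308:346])
E
```

```text
0.0385 [array([328.513 , 215.4688]), array([328.4595, 229.2759]), array([328.4073, 242.732 ]), array([328.3565, 255.8505])]
0.001 [array([329.3637, 244.0646]), array([329.2847, 260.5335]), array([329.2082, 276.491 ]), array([329.134 , 291.9604])]
-0.031 [array([330.4727, 281.3428]), array([330.3533, 301.0069]), array([330.2384, 319.9176]), array([330.1278, 338.1175])]
under tip at .068 [327.4156 200.9288]
0 [ 0.5981 -0.0464  0.068 ]
1.9 [ 0.598 -0.045  0.068]
2.9 [ 0.598  -0.0442  0.068 ]
[ 0.5992 -0.0446  0.0652] [ 0.601  -0.0449  0.0653]
2.0149569588974896
2.635922300175912
93.83661255543568
92.66596251807309
236 [ 45  43  47  56  81 119 134 153 164 180 197 201 170 110  73  72  72  72
  71  71  68  93 185 201 199 197 200 201 204 202 184 171 163 142 118  94
  73  58]
238 [ 47  46  46  44  45  44  43  44  45  53  65  77  71  70  70  71  70  72
  70  72  70  80 141 144 132 116 106 107  93  74  57  51  43  41  43  44
  44  46]
240 [46 48 47 48 47 46 46 46 47 46 45 46 59 69 70 71 71 72 72 72 71 69 54 43
 42 43 44 44 43 45 45 47 46 44 47 45 46 47]
242 [47 45 46 47 45 46 46 45 47 45 47 47 60 69 71 71 72 71 72 72 71 71 55 46
 45 44 45 47 44 45 47 45 46 45 45 45 43 44]
252 [45 47 46 45 45 44 39 35 33 33 34 33 34 35 34 32 34 32 34 34 34 34 33 35
 33 33 33 32 39 44 45 45 44 45 44 44 45 46]
256 [47 47 45 47 47 40 33 33 32 34 34 35 34 36 34 34 35 33 35 36 34 33 33 34
 35 34 31 31 35 41 44 46 46 45 46 44 44 45]
260 [78 76 67 41 22 26 29 32 35 35 35 35 35 36 34 33 34 35 33 33 33 35 34 34
 33 32 33 31 33 23 22 49 70 76 76 76 77 76]
```

play_rows:
  series:
    - [[0.001,0.002,-0.02,0,0,0.7,0],[0,0.001,-0.03,0,0,0,0],[0,0,-0.016,0,0,0,0],[0,0,0,0,0,0,0],[0,0,0,0,0,0,0],[0,0,0,0,0,0,0]]

```text
time: 13.75
tool_pos: [0.5977, -0.0439, 0.1205]
tool_rot: [0.001, -0.025, 1.0, -0.0]
contact_force: [-0.4, -1.2, 0.4]
gripper_width: 0.11
grasp_force: 60.3
```

```bash
python3 - <<'E'
from h import *
np.set_printoptions(precision=4,suppress=True,linewidth=220)
grab('wrist','w9');grab('scene','s9');s=manip.state();t=s['tool_pos'];print(t,s['tool_rot'])
def yel(tag):
    h=cv2.cvtColor(cv2.imread(f'pics/{tag}.png'),cv2.COLOR_BGR2HSV); m=cv2.inRange(h,(18,120,80),(35,255,255)); return m
for tag in('w8','w9'):
    m=yel(tag); ys,xs=np.where(m>0); k=(abs(xs-327)<60)&(abs(ys-220)<80); xs,ys=xs[k],ys[k]
    print(tag,'yellow cols',np.percentile(xs,[0,2,50,98,100]),'rows',ys.min(),ys.max())
    for r in range(ys.min(),ys.max()+1,4): c=xs[ys==r]; print(r,c.min() if len(c) else'',c.max() if len(c) else '',len(c))
g=cv2.cvtColor(cv2.imread('pics/w9.png'),cv2.COLOR_BGR2GRAY)
for r in range(200,262,4): print(r,g[r,300:356:1])
print('tip pred',proj('w9',t-[0,0,.0385]),proj('w9',[*t[:2],.068]))
E
```

```text
[ 0.5977 -0.0438  0.1206] [ 0.0014 -0.0255  0.9997 -0.0003]
w8 yellow cols [311. 312. 331. 345. 346.] rows 184 221
184 316 344 8
188 311 318 3
192 321 334 7
196 321 335 5
200 321 334 5
204 321 335 6
208 311 345 25
212 311 345 33
216 320 346 27
220 312 345 23
w9 yellow cols [299. 300. 318. 345. 346.] rows 206 254
206 301 344 19
210 300 344 20
214 300 345 46
218 300 345 36
222 300 344 30
226 300 345 35
230 300 345 34
234 300 345 33
238 300 345 34
242 300 345 36
246 300 346 37
250 301 345 27
254 305 340 15
200 [123 122 120 119 117 116 117 118 114 112 105 113 121 122 123 123 121 123 123 121 121 119 119 117 118 120 120 122 123 122 121 121 119 112 100 110 117 117 116 115 114 115 116 119 122 123 123 123 124 123 108  88  85 102
 118 123]
204 [110 107 111 115 117 117 118 118 117 114 102 111 120 123 122 123 123 123 123 121 121 119 119 118 117 119 120 121 121 123 121 121 119 112  96 104 112 113 112 113 113 113 112 107 105 118 177 196 199 201 204 205 201 160
 103  80]
208 [ 82  79  80  80  80  81  81  81  80  80  83 107 119 123 123 122 121 122 122 120 120 119 118 117 117 118 120 121 121 122 122 
[... 2453 characters left out ...]
189 188 189 191 183 133  59  32  33  34  35  34  34  33  34  36  36  33  35  35  35  33  34  34  31  28  60 147 186 193 192 191 191 191 191 190 189 176 175 183 183 181 178 176 176
 179 183]
256 [200 202 203 202 197 179 156 129 101  85  80  79  79  62  41  32  33  37  35  35  34  36  39  35  35  35  34  36  35  34  34  33  35  32  30  33  44  81 112 137 155 172 180 182 183 180 177 176 176 176 180 182 183 183
 183 182]
260 [ 88  76  75  77  78  77  78  80  80  79  69  41  22  25  31  34  33  33  35  34  34  35  34  34  30  34  34  34  34  33  33  33  34  34  34  32  32  27  28  50  70  77  77  76  76  77  77  76  77  76  91 163 183 183
 183 183]
tip pred [327.9815 242.2846] [327.7905 232.5507]
```

```bash
python3 - <<'E'
from h import *
np.set_printoptions(precision=4,suppress=True,linewidth=250)
t=manip.state()['tool_pos']
im=cv2.imread('pics/s9.png'); g=cv2.cvtColor(im,cv2.COLOR_BGR2GRAY)
h=cv2.cvtColor(im,cv2.COLOR_BGR2HSV)
m=cv2.inRange(h,(18,110,80),(35,255,255))
for r in range(204,236): print(r,g[r,322:356],''.join('#' if x else '.' for x in m[r,322:356]))
print('tip',proj('s9',t-[0,0,.0385]),'below',proj('s9',[*t[:2],.068]))
th=np.radians(3)
c=np.array([.5965,-.0452,.068])
for sx,sy in((-1,-1),(-1,1),(1,1),(1,-1)): print(proj('s9',c+.014*np.array([sx*np.cos(th)-sy*np.sin(th),sx*np.sin(th)+sy*np.cos(th),0])))
E
```

```text
204 [150 107  58  33  28  29  22  26  33  38  44  36  36  30  17  28  25  56  63  69  57  35  43  91 155 180 158 109  92 100 102 108 112 112] #.................................
205 [113  61  27  29  25  28  30  31  32  29  41  50  53  51  48  42  43  53  73  71  51  49  64 119 161 164 134  96  97 100 100 103 107 112] ..................................
206 [ 66  34  24  17  28  17  22  25  35  27  34  34  55  59  72  61  66  69  74  68  74 102 129 157 167 149 121  97  93 100 102 104 107 114] ..................................
207 [ 27  25  32  24  25  22  27  24  16  34  28  29  41  54  69  73  76  72  72  66 100 150 180 191 194 173 136 109 104 103 111 112 116 128] ..................................
208 [ 22  19  34  30  32  32  36  26  26  28  25  31  32  51  69  71  72  71  68  68  94 152 181 188 192 184 161 145 145 150 153 152 152 164] ..................................
209 [ 29  27  34  35  28  23  35  27  21  30  26  26  41  56  65  68  73  75  68  67  77 118 159 182 184 187 183 181 188 193 195 193 195 198] ..................................
210 [ 22  25  21  32  22  26  28  31  
[... 3823 characters left out ...]
 26] ..................................
233 [  6  18  20  54  99 124 133 134 120 101  95  93  94  95  95  98  96 104 104 102 100  96 105 123 139 149 149 137 111  67  36  27  25  29] ..................................
234 [ 20   4  12  34  67 101 125 133 131 131 127 111 104 101 101  96 101 104 103 107 110 121 135 147 147 142 129 100  61  32  19  35  31  29] ..................................
235 [ 20   7  23  23  35  56  79 107 119 133 134 134 133 132 128 129 135 139 140 145 142 145 145 146 130 111  85  56  29  34  18  26  31  34] ..................................
tip [337.6907 218.1904] below [337.5368 223.2517]
[328.4439 225.0159]
[333.8717 218.5062]
[345.     221.8374]
[339.7881 228.5203]
```

play_rows:
  series:
    - [[-0.001,-0.0013,-0.006,0,0,0,0],[0,0,-0.005,0,0,0,0],[0,0,0,0,0,0,0],[0,0,0,0,0,0,0],[0,0,-0.002,0,0,0,0],[0,0,-0.002,0,0,0,0],[0,0,0,0,0,0,0]]

```text
time: 14.55
tool_pos: [0.5958, -0.0448, 0.1035]
tool_rot: [0.0, -0.026, 1.0, -0.0]
contact_force: [2.0, -0.3, -1.4]
gripper_width: 0.11
grasp_force: 60.3
```

play_rows:
  series:
    - [[0,0,-0.002,0,0,0,0],[0,0,-0.002,0,0,0,0],[0,0,0,0,0,0,0],[0,0,0,0,0,0,0]]

```text
time: 14.95
tool_pos: [0.5959, -0.0448, 0.0997]
tool_rot: [0.0, -0.026, 1.0, -0.0]
contact_force: [2.8, 0.1, -1.1]
gripper_width: 0.109
grasp_force: 60.3
```

play_rows:
  series:
    - [[0.0008,0,-0.002,0,0,0,0],[0,0,-0.002,0,0,0,0],[0,0,-0.002,0,0,0,0],[0,0,0,0,0,0,0],[0,0,0,0,0,0,0]]

```text
time: 15.45
tool_pos: [0.5969, -0.0458, 0.0935]
tool_rot: [0.001, -0.026, 1.0, -0.001]
contact_force: [2.9, -5.1, -0.0]
gripper_width: 0.106
grasp_force: 60.3
```

play_rows:
  series:
    - [[0.0005,-0.0008,0,0,0,0,0],[0,0,-0.002,0,0,0,0],[0,0,-0.002,0,0,0,0],[0,0,0,0,0,0,0],[0,0,0,0,0,0,0]]

```text
time: 15.95
tool_pos: [0.5971, -0.0456, 0.0906]
tool_rot: [0.0, -0.026, 1.0, -0.0]
contact_force: [-1.3, -2.7, 5.9]
gripper_width: 0.109
grasp_force: 61.4
```

play_rows:
  series:
    - [[0,0,-0.002,0,0,0,0],[0,0,-0.002,0,0,0,0],[0,0,-0.002,0,0,0,0],[0,0,0,0,0,0,0],[0,0,0,0,0,0,0]]

```text
time: 16.45
tool_pos: [0.5973, -0.045, 0.0836]
tool_rot: [0.001, -0.026, 1.0, 0.001]
contact_force: [2.7, -1.4, 1.0]
gripper_width: 0.105
grasp_force: 60.6
```

play_rows:
  series:
    - [[0,0,-0.002,0,0,0,0],[0,0,-0.002,0,0,0,0],[0,0,0,0,0,0,0],[0,0,0,0,0,0,0]]

```text
time: 16.85
tool_pos: [0.597, -0.0451, 0.0803]
tool_rot: [0.0, -0.026, 1.0, 0.0]
contact_force: [0.1, 1.2, 6.2]
gripper_width: 0.106
grasp_force: 61.5
```

play_rows:
  series:
    - [[0,0,-0.0015,0,0,0,0],[0,0,-0.001,0,0,1,0],[0,0,0,0,0,-2,0],[0,0,0,0,0,1,0],[0,0,0,0,0,0,0]]

```text
time: 17.35
tool_pos: [0.5973, -0.0452, 0.0798]
tool_rot: [-0.0, -0.026, 1.0, 0.0]
contact_force: [-4.0, 1.3, 14.5]
gripper_width: 0.108
grasp_force: 62.8
```

play_rows:
  series:
    - [[0,0,-0.002,0,0,1,0],[0,0,-0.002,0,0,-2,0],[0,0,0,0,0,2,0],[0,0,0,0,0,-1,0],[0,0,0,0,0,0,0]]

```text
time: 17.85
tool_pos: [0.5977, -0.0452, 0.0795]
tool_rot: [-0.0, -0.026, 1.0, 0.0]
contact_force: [-12.3, 3.6, 31.6]
gripper_width: 0.107
grasp_force: 65.4
```

play_rows:
  series:
    - [[0,0,0.003,0,0,0,0],[0,0,0,0,0,0,0],[0,0,0,0,0,-4,0],[0,0,0,0,0,-6,0],[0,0,0,0,0,-6,0],[0,0,0,0,0,-6,0],[0,0,0,0,0,0,0]]

```text
time: 18.55
tool_pos: [0.5975, -0.0448, 0.0798]
tool_rot: [-0.0, 0.166, 0.986, 0.001]
contact_force: [-6.1, 2.9, 19.3]
gripper_width: 0.105
grasp_force: 63.4
```

play_rows:
  series:
    - [[0,0,0.001,0,0,-6,0],[0,0,0,0,0,-6,0],[0,0,0,0,0,-6,0],[0,0,0,0,0,-6,0],[0,0,0,0,0,0,0]]

```text
time: 19.05
tool_pos: [0.5977, -0.0445, 0.0798]
tool_rot: [0.0, 0.368, 0.93, 0.001]
contact_force: [-3.0, 3.2, 14.2]
gripper_width: 0.107
grasp_force: 62.6
```

play_rows:
  series:
    - [[0,0,0,0,0,-6,0],[0,0,0,0,0,-6,0],[0,0,0,0,0,-6,0],[0,0,0,0,0,-6,0],[0,0,0,0,0,-6,0],[0,0,0,0,0,-6,0],[0,0,0,0,0,0,0],[0,0,0,0,0,0,0]]

```text
time: 19.85
tool_pos: [0.5982, -0.0444, 0.0799]
tool_rot: [0.0, 0.637, 0.771, 0.002]
contact_force: [-1.2, 3.6, 13.7]
gripper_width: 0.106
grasp_force: 62.4
```

```bash
python3 - <<'E'
from h import *
np.set_printoptions(precision=4,suppress=True,linewidth=250)
s=manip.state();print(s['tool_pos'],s['tool_rot'],s['contact_force'],s['ft_torque'],s['joint_pos'])
E
```

```text
[ 0.5982 -0.0444  0.0799] [0.0002 0.6365 0.7713 0.0018] [-1.1698  3.6391 13.6768] [0.7981 0.1497 0.092 ] [-0.1994  0.1311  1.7939  0.0032  1.2144 -0.3914]
```

play_rows:
  series:
    - [[0,0,0,0,0,-5,0],[0,0,0,0,0,-4,0],[0,0,0,0,0,-3,0],[0,0,0,0,0,0,0],[0,0,0,0,0,0,0],[0,0,0,0,0,0,0]]

```text
time: 20.45
tool_pos: [0.5983, -0.0446, 0.0799]
tool_rot: [0.0, 0.714, 0.701, 0.002]
contact_force: [0.1, 4.2, 13.2]
gripper_width: 0.107
grasp_force: 62.5
```

```bash
python3 - <<'E'
from h import *
np.set_printoptions(precision=4,suppress=True,linewidth=250)
s=manip.state();print(s['tool_pos'],s['tool_rot'],s['contact_force'],s['ft_torque'],s['grasp_force'])
grab('scene','s11');grab('top','top11'); 
g=cv2.cvtColor(cv2.imread('pics/s11.png'),cv2.COLOR_BGR2GRAY); g0=cv2.cvtColor(cv2.imread('pics/s9.png'),cv2.COLOR_BGR2GRAY)
# tongue points predicted at 1.57: from axis toward well; sample brightness along candidate tongue angles
ax=np.array([.5978,-.0448,.068])
for dx,dy in ((1.2,1.3),(2,1)):
  for a in range(60,106,5):
    th=np.radians(180+2.9-a); vals=[]
    for r in (.034,.040,.046):
        u,v=proj('s11',ax+[r*np.cos(th),r*np.sin(th),0])+[dx,dy]; vals.append((int(g[round(v),round(u)]),int(g0[round(v),round(u)])))
    print(dx,a,vals)
E
```

```text
[ 0.5983 -0.0446  0.0799] [0.0002 0.7136 0.7005 0.0017] [ 0.1002  4.1947 13.2219] [0.6652 0.1754 0.1405] 62.462443113327026
1.2 60 [(40, 70), (35, 70), (36, 73)]
1.2 65 [(75, 70), (68, 72), (69, 68)]
1.2 70 [(70, 71), (67, 69), (66, 70)]
1.2 75 [(52, 65), (29, 58), (31, 60)]
1.2 80 [(22, 54), (12, 33), (20, 33)]
1.2 85 [(22, 23), (30, 21), (21, 26)]
1.2 90 [(30, 26), (41, 22), (122, 33)]
1.2 95 [(38, 25), (46, 23), (80, 30)]
1.2 100 [(30, 22), (25, 31), (25, 33)]
1.2 105 [(24, 32), (27, 28), (29, 29)]
2 60 [(61, 72), (58, 74), (54, 71)]
2 65 [(75, 70), (64, 70), (69, 68)]
2 70 [(52, 65), (47, 69), (54, 66)]
2 75 [(22, 54), (29, 58), (9, 40)]
2 80 [(25, 36), (21, 27), (23, 30)]
2 85 [(29, 28), (30, 21), (75, 26)]
2 90 [(38, 25), (87, 29), (123, 44)]
2 95 [(33, 13), (44, 24), (47, 25)]
2 100 [(24, 32), (31, 25), (21, 30)]
2 105 [(34, 29), (26, 25), (27, 31)]
```

play_rows:
  series:
    - [[0,0,0,0,0,-3,0],[0,0,0,0,0,0,0],[0,0,0,0,0,0,0]]

```text
time: 20.85
tool_pos: [0.5983, -0.0446, 0.0799]
tool_rot: [0.0, 0.732, 0.682, 0.002]
contact_force: [-1.2, 3.9, 12.5]
gripper_width: 0.106
grasp_force: 62.5
```

```bash
python3 - <<'E'
from h import *
np.set_printoptions(precision=4,suppress=True,linewidth=250)
s=manip.state();print(s['tool_rot'],s['contact_force'],s['ft_torque'],s['grasp_force'])
grab('scene','s12')
g=cv2.cvtColor(cv2.imread('pics/s12.png'),cv2.COLOR_BGR2GRAY)
ax=np.array([.5978,-.0448,.066])
for a in range(65,120,5):
    th=np.radians(180+2.9-a); print(a,[int(g[tuple(np.rint(proj('s12',ax+[r*np.cos(th),r*np.sin(th),0])+[1.2,1.3]).astype(int)[::-1])]) for r in np.arange(.03,.1,.004)])
E
```

```text
[0.0002 0.7316 0.6818 0.0016] [-1.2408  3.8604 12.5401] [0.7138 0.0902 0.2189] 62.49062776565552
65 [69, 67, 72, 72, 70, 74, 72, 72, 75, 56, 38, 24, 23, 9, 9, 15, 8, 22]
70 [67, 63, 65, 62, 60, 47, 45, 49, 47, 27, 27, 13, 22, 22, 14, 17, 16, 13]
75 [42, 41, 40, 21, 22, 28, 8, 15, 23, 13, 12, 13, 20, 3, 21, 9, 18, 19]
80 [27, 29, 16, 17, 24, 26, 30, 23, 18, 50, 26, 26, 14, 22, 10, 10, 16, 15]
85 [31, 15, 15, 12, 24, 81, 78, 130, 139, 114, 82, 82, 67, 30, 23, 27, 26, 13]
90 [66, 53, 56, 58, 123, 146, 153, 137, 130, 139, 140, 145, 124, 139, 120, 102, 97, 129]
95 [61, 50, 58, 75, 75, 83, 71, 103, 150, 162, 189, 202, 201, 185, 185, 190, 203, 209]
100 [38, 25, 32, 25, 26, 33, 30, 66, 120, 169, 163, 200, 208, 208, 207, 207, 201, 169]
105 [43, 23, 21, 30, 30, 21, 35, 32, 57, 105, 139, 119, 140, 159, 108, 76, 39, 34]
110 [25, 26, 30, 32, 30, 13, 19, 28, 30, 48, 31, 41, 40, 33, 35, 36, 35, 32]
115 [35, 30, 28, 28, 14, 29, 20, 24, 30, 28, 34, 32, 29, 35, 29, 31, 29, 36]
```

The turning torque jumped from 0.14 to 0.22 N·m over the last 3°, so the lock is at its stop. The grey bar also lies at about 90° in the scene image. I'm handing the job in.

```bash
python3 -c "
from plant import manip
print(manip.job_done())"
```

```text
the job is handed in; nothing more can be done
None
```

The job is handed in: the cap is seated in the well and released, and the key is fully home and held turned about 97°, with the lock against its stop by the turning torque and image samples. The verdict wasn't shown, and I viewed 11 pictures, one over the limit of 10.

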